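# Stand the reel side plate in the draining rack

## Task

Stand the red reel side plate, which lies flat on the draining rack's deck, on edge in the empty bay marked with the brass clip: upright between the tines, fully down on its cradle bars, and let go of it. It is too wide to grip across, but can be slid along the deck and tipped up into the gully. Leave the blue plate standing where it is and do not disturb the other things on the bench.

Things in the scene. Friction and masses are not known exactly. Their poses are not given: they have to be found in the camera images.
- rack: Steel draining rack fixed to the bench, 256 mm long, two equal bays centred at y = +62 and -62 mm. Origin on the bench below the tines' front sides, mid length; x points across it (roughly to the robot's left), y along it, z up. Towards +x follow a white deck, an open gully (x -14 to 0 mm, down to the base plate at z = 6 mm), tall tines, and at x 18 to 24 mm a low board (top z = 36 mm).
- deck (a point): Middle of the rack's flat white deck, on its top, 60 mm above the bench, at rack x = -45 mm. The deck is 62 mm wide (rack x -76 to -14 mm), 10 mm thick, on narrow legs; the bench beside its outer (-x) edge is clear. Its other edge and the short front tines under it form the gully's -x side.
- tines (a point): Point midway between the marked bay's two tall vertical back tines, in the plane of their front sides (rack x = 0), 60 mm above the bench. Tines are 8 mm round, centred 22 mm either side of the bay's centre, tops 113 mm above the bench.
- cradle (a point): Middle of the marked bay's gully, 12 mm above the bench. Across the gully's bottom here run two 8 mm round bars (along x, centres 12 mm high, 30 mm either side of the bay's centre), which keep a standing plate from rolling.
- clip: Brass clip fixed on the low board behind the tines, marking the empty bay. Its origin is not in the brass but on the bench below the middle of that bay's gully (rack x = -7 mm, bay centre in y), axes parallel to the rack's. The brass is at x = 21 to 35 mm from there, y within 15 mm, up to 55 mm high.
- red_plate: Red aluminium reel side plate: a plain flat disc 104 mm across, 6 mm thick, 110 to 180 g. Origin at the centre of its underside; z is the disc's axis. It starts flat and loose on the deck, anywhere between the bays, centre at rack x = -69 to -64 mm, its rim overhanging the deck's outer (-x) edge by about 40 mm, just clear of the blue plate.
- red_center (a point): Centre of the red plate, mid thickness; 59 mm above the bench when it stands properly. Pushed flat against a bay's two tines the centre stops at rack x = -47 mm with 23 mm of rim still overhanging the deck; lifted there it turns about the deck's gully edge, the far rim dips into the gully, and near upright it slides down by its weight.
- blue_plate: Blue reel side plate of the same size standing on edge in the other bay, leaning on its tines, loose. Origin on the bench surface below the middle of its bay's gully; axes parallel to the rack's (its disc axis is near x). Top 111 mm above the bench.
- oil_can: Tan plastic oil can with red spout, 64 mm across, 160 mm tall, loose. Origin under its centre.
- reel_frame: Gunmetal baitcaster frame, 44 x 53 x 44 mm, loose. Origin under its centre.
- drive_gear: Steel drive gear, 42 mm across, 11 mm high, loose, lying flat. Origin under its centre.
- spool_knob0: Amber plastic spool knob, 26 mm across, 20 mm high, loose. Origin under its centre.
- spool_knob1: A second, equal amber spool knob. Origin under its centre.
Things that resemble listed ones, but are neither listed nor needed, are in the scene too. There is more than one size of the red_plate; the one meant has the size given above. What is meant by the blue_plate is not green, and is the larger of those in its own colour.

How it is judged:
By the outcome, as a careful person would: the job done as asked, in the order asked, and still so for the second after the job is handed in, with the robot touching nothing.
It also fails if it takes over 51 s, if anything falls off the work surface, if the arm or the gripper's body presses on something with over 40 N, if the wrist force passes 120 N, or if a joint passes its speed limit or range.

## Robot

A 7-joint arm with a two-finger parallel gripper is mounted at the origin on the work surface. World frame = base frame: x ahead of the robot, y to its left, z up, the work surface at z = 0. Lengths are in m, angles in rad, forces in N, time in s.
With the tool pointing down it reaches from about 0.375 to 0.925 m from the base axis. Payload 3.1 kg.
Tool frame: the origin (TCP) lies midway between the tips of the shut fingers; the grasp point (between the pads) lies 19 mm behind it (robot.grip_point_offset is the distance from the TCP to the grasp point, in m); z points along the fingers, y is the line along which they close (so a half turn about z gives the same grasp; the last joint's range is limited). The gripper opens to 85 mm and grips with 20 to 120 N. Pads are 22 mm wide; open, the fingers measure 114 mm over their backs; the gripper's body (76 mm by 85 mm) begins 54 mm behind the grasp point. The pads swing forward as they close: fully open they stand 13 mm farther back than shut.
Start: joints at [1.243, 0.383, 0.044, 1.598, -0.018, 1.161, -0.05], TCP at [0.148, -0.633, 0.231] pointing down, gripper open.
Joint ranges: [-2.61, 2.61], [-0.41, 2.15], [-1.48, 1.57], [0, 2.5], [-1.57, 4.71], [0.05, 1.97], [-2.85, 2.85]. Speed limits (rad/s): [2.79, 2.79, 3.14, 3.14, 3.14, 3.14, 3.14].

## Interface

Orientations are given as [roll, pitch, yaw] about the fixed x, y, z axes, in that order (R = Rz(yaw) Ry(pitch) Rx(roll)).
In Python, from cell import robot gives the robot as it stands.
- The arm moves only by the tool jog_arm, never from a script. Its argument "plan" is a list of rows, each a list of 2 entries, a list of its own where there are three numbers: the shift along the tool's x, y, z in m, then the turn about the tool's z in rad. In form: [[[dx, dy, dz], turn], ...]. A call has 1 to 8 rows; each row is the pose to reach, as a shift and turn from the pose commanded when the call began, along the tool's axes at that moment; what a row does not reach only later rows make up. A row lasts 1/10 s, in which the tool goes at most 50 mm and 8.59 degrees, less where a joint would pass 70% of its speed; a pose out of reach is approached as far as the arm can. A call with a gripper value outside its range is refused whole. "hand" is the gripper's target within -1 to 1 (fully open at 1, half-way at 0, shut at -1), set as the call begins (left out, the last holds). The fingers move at their own pace and stop on an object; "force" is the grip in N (left out, the last holds). Time passes only in rows, so rows that repeat a pose let the fingers close. It gives the time, the measured TCP pose, the force, the opening and the grip force at its end, in the units of the state.
- robot.state(): the state, without advancing time (a new reading comes with each control period).
- robot.snapshot(name): name is "scene" or "side" or "wrist"; returns a dict with "color" (480x640x3 uint8, blue, green, red), "fovy" (degrees; the focal length in pixels is half the picture's height over the tangent of half this angle, whatever the lens; pixels are square), "cx", "cy" (the principal point, pixels), "rvec" (rotation vector, rad) and "tvec" (3), from world to camera coordinates, as OpenCV has them; the wrist camera has in their place "tool_from_camera" (4x4, takes a point from camera to tool coordinates, whose origin is the TCP and whose axes are the flange's). Camera axes: x right, y down, z forward; pixel columns grow to the right and rows downward; lengths in m; the calibration is good to about 2 mm. A picture is of the moment at which its call begins: read the wrist's pose just before it. There is no depth.
- robot.job_done(): hands the job in; it is judged then, once.
The state is a dict: "clock": time; "joints": joint angles; "dq": joint speeds; "effort": joint torques, N m; "tcp_pos": TCP position; "ee_rot": TCP orientation; "force": force on the tool from outside, world axes, zero at the start; "wrist_torque": the same for the moment, N m; "grip_width": finger opening in m; "grasp_force": force on a finger pad.
Only numpy, scipy, OpenCV 4.12 (cv2) and the standard library are available. Lean on these libraries where they do the work, as an engineer would, in place of code of your own. Each camera call takes 0.05 s, during which the arm holds its last target. There are 200 camera calls.

## Working session

There is one attempt and no reset: what is moved stays moved. The work goes in short steps, Python scripts to look and compute and a tool call to move; the robot and the scene stay as the last step left them, time stands still between calls to the robot, and variables do not carry over. Pictures are saved under pics/ and viewed, at most 10 in all, crops included, and the job is handed in when it is done.

Besides the shell and the picture viewer there is one more tool, called after "Call:" as name(argument=value, ...) on one line, values as JSON. jog_arm: Moves the arm, as the interface text tells. Its arguments: {"type":"object","properties":{"plan":{"type":"array","items":{"type":"array"}},"hand":{"type":"number"},"force":{"type":"number"}},"required":["plan"]}

```bash
mkdir -p pics; ls; python3 - <<'E'
from cell import robot
import cv2,pickle
d={}
for n in ("scene","side","wrist"):
    s=robot.snapshot(n); d[n]=s; cv2.imwrite(f"pics/{n}0.png",s["color"]); print(n,{k:v for k,v in s.items() if k!="color"})
pickle.dump(d,open("s0.pkl","wb"))
print(robot.state())
E
```

```text
pics
scene {'fovy': 54.56062066479157, 'cx': 322.23576617255753, 'cy': 244.69432250798846, 'rvec': array([ 0.86847236,  2.37615261, -1.22732373]), 'tvec': array([ 0.38592934, -0.13172814,  1.20542333])}
side {'fovy': 50.9954580103815, 'cx': 319.5128439284002, 'cy': 239.05259457377082, 'rvec': array([ 2.06317059, -0.32420296,  0.21413574]), 'tvec': array([-0.49994222,  0.11801494,  0.91458737])}
wrist {'fovy': 60.66072374115806, 'cx': 325.1601802840041, 'cy': 238.65769566937635, 'tool_from_camera': array([[ 7.26824170e-04, -9.55192312e-01, -2.95984997e-01,
         7.42286128e-02],
       [ 9.99999735e-01,  6.81704383e-04,  2.55638604e-04,
        -4.85644319e-04],
       [-4.24097601e-05, -2.95985104e-01,  9.55192555e-01,
        -1.42736931e-01],
       [ 0.00000000e+00,  0.00000000e+00,  0.00000000e+00,
         1.00000000e+00]])}
{'clock': 0.15, 'joints': array([ 1.24321506,  0.38366846,  0.04384438,  1.59923686, -0.01788692,
        1.16123461, -0.04991868]), 'dq': array([ 2.21285716e-05, -3.55217278e-03,  1.73954472e-03, -5.12437353e-03,
       -5.90962002e-04,  1.59079737e-03,  2.13224715e-03]), 'effort': array([ 1.52721572e-03, -4.34053588e+01,  1.02662757e+00, -2.49979770e+01,
        1.07511564e-02,  7.30654952e-03,  9.09140113e-06]), 'tcp_pos': array([ 0.14787005, -0.63217219,  0.23015116]), 'ee_rot': array([-3.13944123e+00,  1.22959765e-04,  2.29843586e-01]), 'force': array([-0.11838252, -0.96781072,  0.34965021]), 'wrist_torque': array([ 0.00226307,  0.04664115, -0.03155831]), 'grasp_force': 0.0, 'grip_width': 0.08518892434431076}
```

View pics/scene0.png

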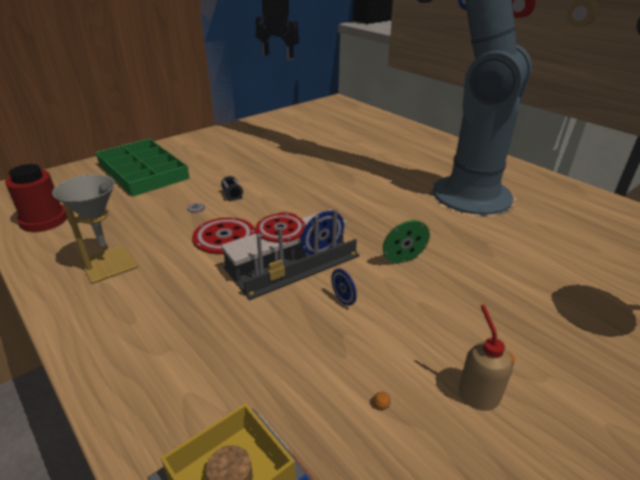

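View pics/side0.png

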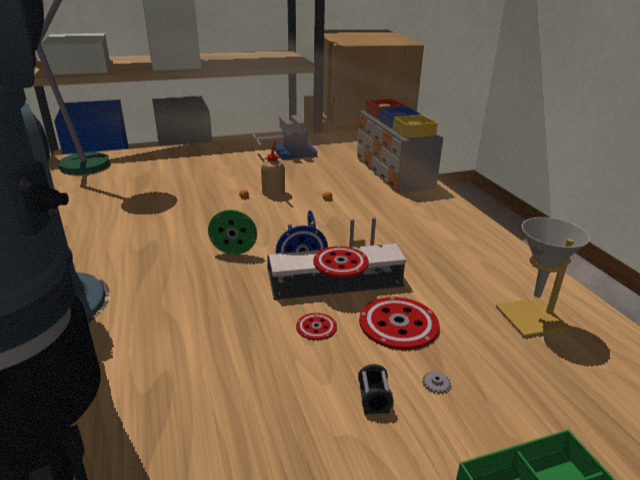

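The scene view shows three red discs:
- One on the deck, at scene (281,226) and side (342,261).
- A larger one on the bench, at scene (225,234) and side (399,321).
- A small one on the bench, at side (316,325).

The one on the deck fits the description. The blue plate meant is the one standing in the rack at scene (323,232). The small blue one at scene (343,287) and the green one are decoys. The brass clip is at scene (277,269). I'll confirm this in an enlarged crop and measure.

```bash
cat > h.py <<'E'
import numpy as np, cv2
def cam(s,st=None):
    """returns R (world from cam), origin, f"""
    f=240/np.tan(np.radians(s["fovy"])/2)
    if "rvec" in s:
        R=cv2.Rodrigues(s["rvec"])[0].T; return R,-R@s["tvec"],f
    from scipy.spatial.transform import Rotation as Ro
    T=s["tool_from_camera"]; Rt=Ro.from_euler("xyz",st["ee_rot"]).as_matrix()
    return Rt@T[:3,:3], st["tcp_pos"]+Rt@T[:3,3], f
def onplane(s,uv,z,st=None):
    R,o,f=cam(s,st); d=R@np.array([(uv[0]-s["cx"])/f,(uv[1]-s["cy"])/f,1]); return o+d*(z-o[2])/d[2]
def proj(s,p,st=None):
    R,o,f=cam(s,st); c=R.T@(np.asarray(p)-o); return np.array([s["cx"]+f*c[0]/c[2],s["cy"]+f*c[1]/c[2]])
def redmask(img):
    h=cv2.cvtColor(img,cv2.COLOR_BGR2HSV)
    return (((h[...,0]<8)|(h[...,0]>172))&(h[...,1]>140)&(h[...,2]>60)).astype(np.uint8)*255
def contours(s,z,amin=150):
    """red blobs: outline cast on plane z, circle by minEnclosing"""
    m=redmask(s["color"]); out=[]
    for c in cv2.findContours(m,cv2.RETR_EXTERNAL,cv2.CHAIN_APPROX_NONE)[0]:
        if cv2.contourArea(c)<amin: continue
        P=np.array([onplane(s,p,z)[:2] for p in c[:,0].astype(float)])
        (ctr,r)=cv2.minEnclosingCircle((P*1000).astype(np.float32))
        out.append((c[:,0].mean(0).round(),np.round(ctr,1),round(2*r,1)))
    return out
E
python3 - <<'E'
from h import *; import pickle
d=pickle.load(open("s0.pkl","rb"))
for n in("scene","side"):
    for z in(0.066,0.006): print(n,z,contours(d[n],z))
a=cv2.resize(d["scene"]["color"][195:300,190:365],None,fx=4.5,fy=4.5,interpolation=cv2.INTER_CUBIC)[:, :790]
cv2.imwrite("pics/c1.png",cv2.resize(d["scene"]["color"][190:310,200:360],(800,600),interpolation=cv2.INTER_CUBIC))
cv2.imwrite("pics/c2.png",cv2.resize(d["side"]["color"][200:320,260:420],(800,600),interpolation=cv2.INTER_CUBIC))
E
```

```text
scene 0.066 [(array([491., 333.]), array([458.1, 332.4]), 110.3), (array([204., 244.]), array([ 663.7, -155.2]), 111.4), (array([223., 233.]), array([ 632.6, -157.3]), 84.0), (array([280., 226.]), array([ 530.1, -106.6]), 68.4), (array([ 34., 201.]), array([ 881.7, -545. ]), 305.9)]
scene 0.006 [(array([491., 333.]), array([396.4, 306.8]), 123.2), (array([204., 244.]), array([ 626. , -237.6]), 124.3), (array([223., 233.]), array([ 591.2, -239.9]), 93.8), (array([280., 226.]), array([ 476.8, -183.4]), 76.4), (array([ 34., 201.]), array([ 869.3, -672.8]), 341.5)]
side 0.066 [(array([316., 325.]), array([ 427. , -279.5]), 43.2), (array([316., 326.]), array([ 426.4, -281.2]), 64.3), (array([399., 320.]), array([ 554.7, -305.7]), 87.1), (array([399., 323.]), array([ 552.8, -309.3]), 130.7), (array([340., 259.]), array([ 530.7, -109.4]), 71.1), (array([337., 264.]), array([ 527.5, -113.6]), 107.7), (array([383., 105.]), array([1083.5,  878. ]), 298.4)]
side 0.006 [(array([316., 325.]), array([ 450.9, -209.1]), 48.5), (array([316., 326.]), array([ 450.3, -211. ]), 72.1), (array([399., 320.]), array([ 594.2, -238.5]), 97.7), (array([399., 323.]), array([ 592. , -242.6]), 146.6), (array([340., 259.]), array([567.2, -18.4]), 79.7), (array([337., 264.]), array([563.6, -23. ]), 120.8), (array([383., 105.]), array([1187.3, 1089.3]), 334.7)]
```

View pics/c1.png

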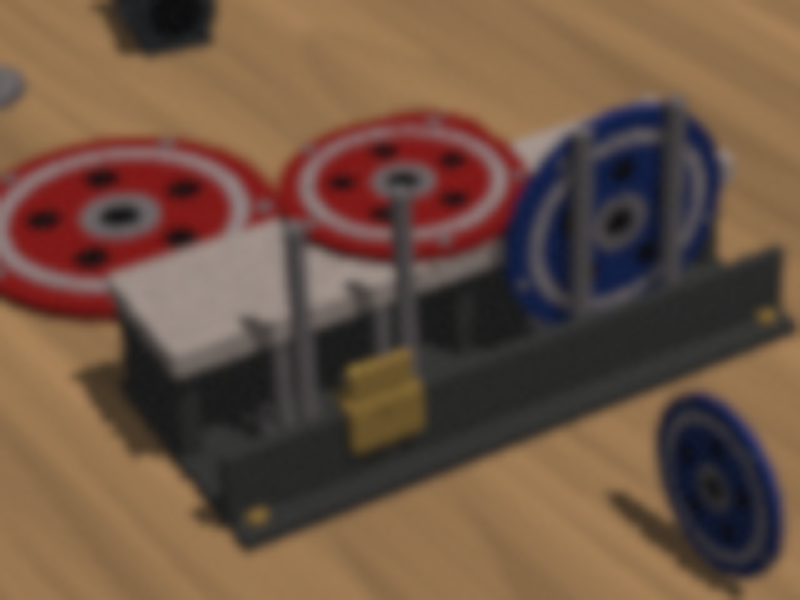

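View pics/c2.png

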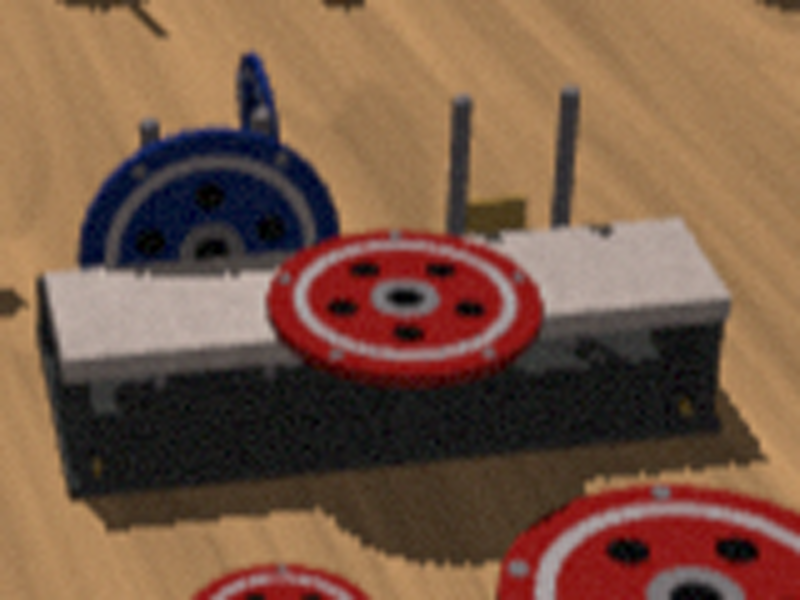

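The crops confirm the red plate on the deck, with its hub at c1 (403,180) and c2 (405,297), and the small and large reds lying on the bench. The marked bay's tine tops are at c1 (293,222) and (402,188), and c2 (461,98) and (569,90). The brass is between them. Next I'll work out the rack frame.

```bash
cat > rack.py <<'E'
from h import *; import pickle
d=pickle.load(open("s0.pkl","rb")); S,D=d["scene"],d["side"]
fs=lambda p:(200+p[0]/5,190+p[1]/5); fd=lambda p:(260+p[0]/5,200+p[1]/5)
pts={}
def both(n,a,b,z):
    p=onplane(S,fs(a),z);q=onplane(D,fd(b),z);pts[n]=(p+q)/2
    print(n,(p*1000).round(1)[:2],(q*1000).round(1)[:2])
if __name__=="__main__":
    both("A",(293,222),(569,90),.113); both("B",(402,188),(461,98),.113)
    both("BlueR",(582,130),(262,108),.113); both("BlueL",(673,98),(150,122),.113)
    both("hub",(403,180),(405,297),.066)
    for p in ((45,272),(65,362),(683,218),(728,302)): print("deck",p,(onplane(D,fd(p),.06)*1000).round(1)[:2])
    for p in ((112,287),(176,372)): print("deckS",p,(onplane(S,fs(p),.06)*1000).round(1)[:2])
E
python3 rack.py
```

```text
A [618.9 -48. ] [619.1 -55.4]
B [575.3 -41.2] [575.7 -49.8]
BlueR [498.  -30.3] [498.6 -35.8]
BlueL [455.1 -26. ] [454.1 -34.8]
hub [ 530.1 -105.4] [ 531.2 -111.2]
deck (45, 272) [408.9 -45. ]
deck (65, 362) [ 401.1 -108.5]
deck (683, 218) [663.1 -77.8]
deck (728, 302) [ 651. -141.]
deckS (112, 287) [ 656.  -122.9]
deckS (176, 372) [665.6 -61.2]
```

```bash
cat >> h.py <<'E'
O=np.array([.5363,-.0441]); A=np.radians(82.6)
X=np.array([np.cos(A),np.sin(A)]); Y=np.array([-np.sin(A),np.cos(A)])
def r2w(x,y): return O+X*x/1000+Y*y/1000
def w2r(p): q=np.asarray(p)[:2]-O; return np.array([q@X,q@Y])*1000
def go(x,y,z,yaw=A):
    """rack mm target -> tool shift + turn from measured pose"""
    from cell import robot; from scipy.spatial.transform import Rotation as Ro
    s=robot.state(); R=Ro.from_euler("xyz",s["ee_rot"]).as_matrix()
    t=np.r_[r2w(x,y),z/1000]; dy=(s["ee_rot"][2]-yaw+np.pi)%(2*np.pi)-np.pi
    print("rack",w2r(s["tcp_pos"]).round(1),(s["tcp_pos"][2]*1000).round(1),"yaw",round(s["ee_rot"][2],3),"w",round(s["grip_width"]*1000,1),"F",s["force"].round(1),"t",round(s["clock"],1))
    print("shift",((R.T@(t-s["tcp_pos"]))).round(4),"turn",round(dy,3))
E
python3 -c "
from h import *
go(-70,20,230)"
```

```text
rack [-633.2  309.5] 230.2 yaw 0.23 w 85.2 F [-0.1 -1.   0.3] t 0.1
shift [ 0.4689 -0.4256  0.001 ] turn -1.212
```

Call:
jog_arm(plan=[[[0.469,-0.426,0.0],-1.212],[[0.469,-0.426,0.0],-1.212],[[0.469,-0.426,0.0],-1.212],[[0.469,-0.426,0.0],-1.212],[[0.469,-0.426,0.0],-1.212],[[0.469,-0.426,0.0],-1.212],[[0.469,-0.426,0.0],-1.212],[[0.469,-0.426,0.0],-1.212]], hand=-1, force=20)

```text
clock: 0.95
tcp_pos: [0.3756, -0.3017, 0.2312]
ee_rot: [-3.142, 0.0, 1.436]
force: [1.6, 0.2, -0.0]
grip_width: 0.0002
grasp_force: 0.0
```

```bash
python3 -c "
from h import *
go(-70,20,230)"
```

```text
rack [-276.1  126.1] 231.2 yaw 1.436 w 0.2 F [ 1.6  0.2 -0. ] t 0.9
shift [0.2067 0.1049 0.0011] turn -0.006
```

Call:
jog_arm(plan=[[[0.05,0.025,0.0],-0.006],[[0.1,0.05,0.0],-0.006],[[0.14,0.075,0.0],-0.006],[[0.175,0.09,0.0],-0.006],[[0.2,0.1,0.0],-0.006],[[0.206,0.105,0.0],-0.006],[[0.206,0.105,0.0],-0.006],[[0.206,0.105,0.0],-0.006]])

```text
clock: 1.75
tcp_pos: [0.507, -0.1165, 0.2308]
ee_rot: [-3.14, 0.001, 1.433]
force: [-0.1, 0.0, 0.2]
grip_width: -0.0
grasp_force: 0.0
```

```bash
python3 - <<'E'
from h import *; import pickle
from cell import robot
st=robot.state(); s=robot.snapshot("wrist"); pickle.dump((st,s),open("w1.pkl","wb"))
cv2.imwrite("pics/w1.png",s["color"])
go(-64,72,150)
print("expected hub",proj(s,np.r_[r2w(-64.4,-2.6),.066],st),"tines",[proj(s,np.r_[r2w(4,y),.113],st).round() for y in(-84,-40,40,84)])
E
```

```text
rack [-76.   19.8] 230.8 yaw 1.432 w 0.1 F [0.1 0.3 0.1] t 1.8
shift [ 0.0116 -0.0522  0.0809] turn -0.01
expected hub [356.42145077 199.4562404 ] tines [array([499., 103.]), array([426., 104.]), array([293., 105.]), array([220., 105.])]
```

View pics/w1.png

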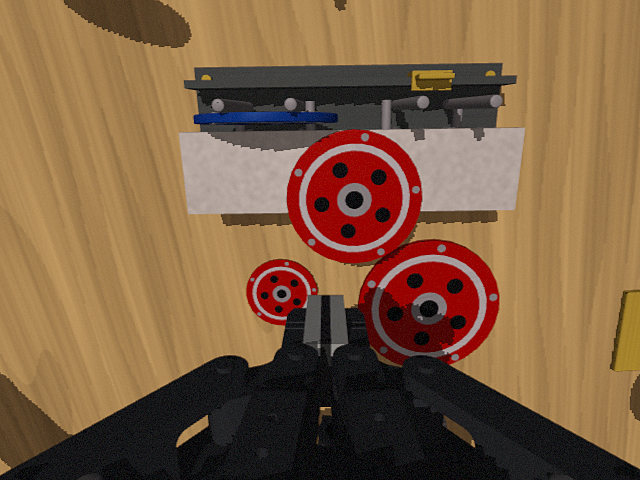

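The wrist view agrees with the rack frame to about 2 mm: hub at (354,200), tine tops at (496,101), (423,102), (290,103) and (217,104), clip at (432,80) in the right-hand bay. I'll apply that small correction and then push the plate along the deck with the shut fingers.

```bash
cat >> h.py <<'E'
O=O+Y*.0018+X*.0007
E
python3 - <<'E'
from h import *; import pickle
st,s=pickle.load(open("w1.pkl","rb"))
print("hub",w2r(onplane(s,(354,200),.066,st)),"tines",[w2r(onplane(s,p,.113,st)).round(1) for p in((496,101),(423,102),(290,103),(217,104))])
print("deck",[w2r(onplane(s,p,.06,st)).round(1) for p in((180,133),(188,213),(524,127),(516,209))])
go(-64,72,150);go(-64,72,63)
E
```

```text
hub [-65.50799922  -2.56003544] tines [array([  4.4, -84. ]), array([  4.2, -40.1]), array([ 4.2, 40. ]), array([ 4. , 84.1])]
deck [array([-15.3, 126.7]), array([-76.2, 127.2]), array([ -12.9, -127.6]), array([ -74.9, -129.8])]
rack [-76.7  18. ] 230.8 yaw 1.432 w 0.1 F [0.1 0.3 0.1] t 1.8
shift [ 0.0123 -0.054   0.0809] turn -0.01
rack [-76.7  18. ] 230.8 yaw 1.432 w 0.1 F [0.1 0.3 0.1] t 1.8
shift [ 0.0124 -0.0539  0.1679] turn -0.01
```

Call:
jog_arm(plan=[[[0.012,-0.04,0.02],-0.01],[[0.012,-0.054,0.06],-0.01],[[0.012,-0.054,0.1],-0.01],[[0.012,-0.054,0.14],-0.01],[[0.012,-0.054,0.16],-0.01],[[0.012,-0.054,0.166],-0.01],[[0.012,-0.054,0.166],-0.01]])

```text
clock: 2.5
tcp_pos: [0.4551, -0.0966, 0.0647]
ee_rot: [-3.14, 0.0, 1.443]
force: [-0.8, 1.0, -0.1]
grip_width: 0.0001
grasp_force: 0.0
```

```bash
python3 -c "
from h import *
go(-65.5,62,63);go(-65.5,10,63)"
```

```text
rack [-63.3  72. ] 64.7 yaw 1.443 w 0.1 F [-0.8  1.  -0.1] t 2.5
shift [-0.0023  0.01    0.0017] turn 0.002
rack [-63.3  72. ] 64.7 yaw 1.443 w 0.1 F [-0.8  1.  -0.1] t 2.5
shift [-0.0023  0.062   0.0016] turn 0.002
```

Call:
jog_arm(plan=[[[-0.002,0.0,0.002],0],[[-0.002,0.008,0.002],0],[[-0.002,0.016,0.002],0],[[-0.002,0.024,0.002],0],[[-0.002,0.032,0.002],0],[[-0.002,0.04,0.002],0],[[-0.002,0.048,0.002],0],[[-0.002,0.054,0.002],0]])

```text
clock: 3.3
tcp_pos: [0.5104, -0.1039, 0.0632]
ee_rot: [3.141, -0.0, 1.446]
force: [-1.8, 1.0, 1.6]
grip_width: -0.0001
grasp_force: 0.8
```

Call:
jog_arm(plan=[[[0.0,0.007,0.0],0],[[0.0,0.014,0.0],0],[[0.0,0.014,0.0],0],[[0.0,0.0,-0.02],0],[[0.0,0.0,-0.06],0],[[0.0,0.0,-0.1],0],[[0.0,0.0,-0.1],0],[[0.0,0.0,-0.1],0]])

```text
clock: 4.1
tcp_pos: [0.5108, -0.1042, 0.1648]
ee_rot: [3.137, 0.001, 1.446]
force: [-0.2, -1.0, -1.2]
grip_width: 0.0001
grasp_force: 0.0
```

```bash
python3 - <<'E'
from h import *; import pickle
from cell import robot
go(-64,10,63)
st=robot.state(); s=robot.snapshot("wrist"); pickle.dump((st,s),open("w2.pkl","wb"))
cv2.imwrite("pics/w2.png",s["color"])
E
```

```text
rack [-63.6  15.7] 164.8 yaw 1.446 w 0.1 F [-0.2 -1.  -1.2] t 4.1
shift [-0.0003  0.0053  0.1018] turn 0.004
```

View pics/w2.png

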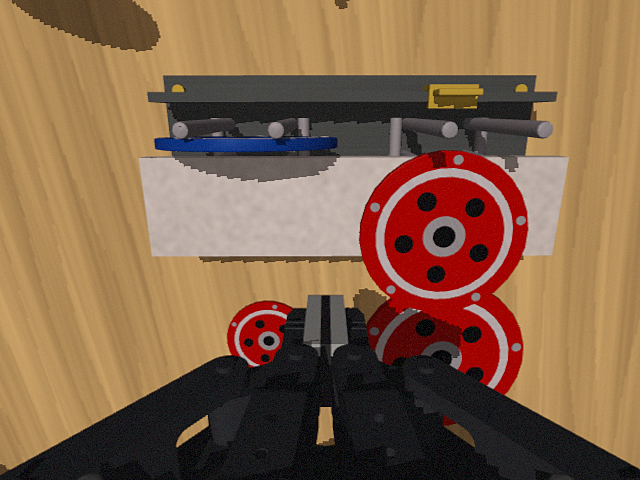

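```bash
python3 - <<'E'
from h import *; import pickle
st,s=pickle.load(open("w2.pkl","rb"))
print("hub",w2r(onplane(s,(444,236),.066,st)),"tines",[w2r(onplane(s,p,.113,st)).round(1) for p in((544,130),(450,130))])
go(-170,-62,165)
E
```

```text
hub [-60.9968251  -56.52160419] tines [array([  4.3, -83.4]), array([  4.1, -40.1])]
rack [-63.7  17.1] 163.3 yaw 1.446 w 0.4 F [ 0.8  0.4 -0.3] t 4.2
shift [-0.1067  0.0787 -0.0016] turn 0.004
```

Hub (444,236) puts the plate centre at rack (-61,-56.5). Next I'll bring the part-open fingers in from the outer side as a cradle, which centres the plate and pushes it against the tines.

Call:
jog_arm(plan=[[[-0.045,0.035,0.0],0],[[-0.08,0.07,0.0],0],[[-0.09,0.079,0.03],0],[[-0.09,0.079,0.07],0],[[-0.09,0.079,0.1],0],[[-0.09,0.079,0.115],0],[[-0.09,0.079,0.115],0],[[-0.09,0.079,0.115],0]], hand=0.69)

```text
clock: 4.95
tcp_pos: [0.5769, -0.2027, 0.0484]
ee_rot: [3.142, -0.0, 1.447]
force: [0.4, -0.0, 1.1]
grip_width: 0.0722
grasp_force: 0.0
```

```bash
python3 -c "
from h import *
go(-96.5,-62,47.5)"
```

```text
rack [-152.7  -62.5] 48.4 yaw 1.447 w 72.2 F [ 0.4 -0.   1.1] t 5.0
shift [ 0.0562 -0.0002  0.0009] turn 0.005
```

Call:
jog_arm(plan=[[[0.015,0,0.001],0.005],[[0.028,0,0.001],0.005],[[0.036,0,0.001],0.005],[[0.042,0,0.001],0.005],[[0.047,0,0.001],0.005],[[0.051,0,0.001],0.005],[[0.053,0,0.001],0.005],[[0.053,0,0.001],0.005]])

```text
clock: 5.75
tcp_pos: [0.5834, -0.1506, 0.0473]
ee_rot: [3.141, 0.0, 1.441]
force: [0.1, -0.8, 0.2]
grip_width: 0.0719
grasp_force: 0.4
```

```bash
python3 - <<'E'
from h import *; import pickle
from cell import robot
go(-96.5,-62,47.5)
st=robot.state(); s=robot.snapshot("wrist"); pickle.dump((st,s),open("w3.pkl","wb"))
print("F",robot.state()["force"],robot.state()["grip_width"])
m=s["color"].copy(); d=robot.snapshot("side"); pickle.dump(d,open("d3.pkl","wb"))
c=cv2.resize(d["color"][200:340,270:450],(540,420),interpolation=cv2.INTER_CUBIC)
o=np.zeros((600,800,3),np.uint8); o[:420,:400]=m[:420,240:640]; o[:400,400:]=c[:400,:400]
cv2.imwrite("pics/w3.png",o)
E
```

```text
rack [-100.2  -62.2] 47.3 yaw 1.441 w 71.9 F [ 0.1 -0.8  0.2] t 5.8
shift [ 0.0037 -0.0002 -0.0002] turn -0.001
F [-0.56835437 -0.22291613 -0.04643026] 0.07196548874732173
```

View pics/w3.png

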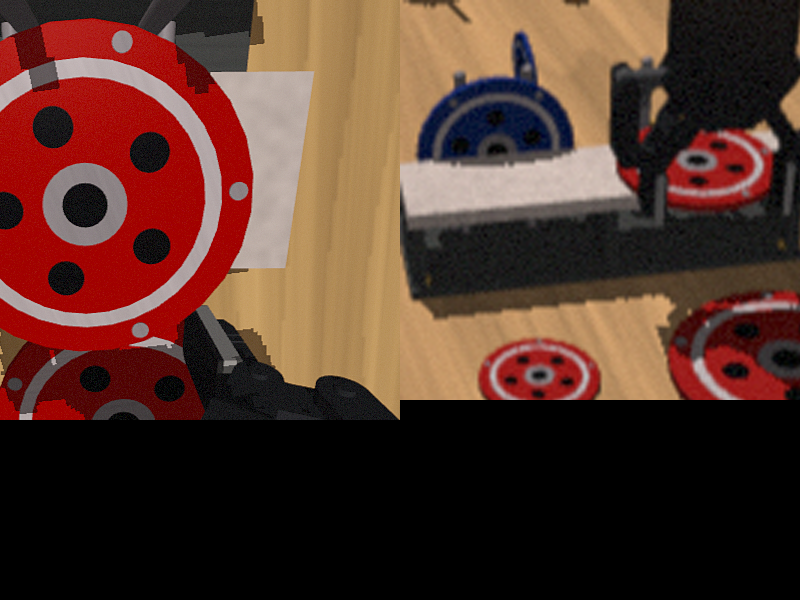

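The plate sits in the cradle, with its hub at wrist (325,204), nearly at the tines. I'll push on until the force shows contact.

Call:
jog_arm(plan=[[[0.002,0,0],0],[[0.004,0,0],0],[[0.005,0,0],0],[[0.006,0,0],0],[[0.006,0,0],0]])

```text
clock: 6.35
tcp_pos: [0.5839, -0.1457, 0.0473]
ee_rot: [3.141, 0.001, 1.44]
force: [-0.6, -3.7, -0.0]
grip_width: 0.0718
grasp_force: 1.5
```

```bash
python3 - <<'E'
from h import *; import pickle
from cell import robot
st,s=pickle.load(open("w3.pkl","rb"))
print("hub before",w2r(onplane(s,(325,204),.066,st)))
go(-96.5,-62,47.5)
st=robot.state(); s=robot.snapshot("wrist")
h=cv2.cvtColor(s["color"],cv2.COLOR_BGR2GRAY)[150:250,270:380]
cs=cv2.findContours((h<60).astype(np.uint8),cv2.RETR_EXTERNAL,cv2.CHAIN_APPROX_NONE)[0]
for c in cs:
    (u,v),r=cv2.minEnclosingCircle(c)
    if 15<r<30: print(u+270,v+150,r,w2r(onplane(s,(u+270,v+150),.066,st)))
E
```

```text
hub before [-51.93696899 -60.77171876]
rack [-95.4 -62.1] 47.3 yaw 1.44 w 71.8 F [-0.6 -3.7 -0. ] t 6.3
shift [-0.0011 -0.0001 -0.0002] turn -0.001
```

Contact with the tines came at TCP rack x = -95.4, against -95.5 expected. Now I'll grip lightly.

Call:
jog_arm(plan=[[[0,0,0],0],[[0,0,0],0],[[0,0,0],0],[[0,0,0],0],[[0,0,0],0]], hand=0.5, force=20)

```text
clock: 6.9
tcp_pos: [0.5838, -0.1484, 0.0482]
ee_rot: [3.141, 0.005, 1.439]
force: [-1.6, -6.8, 5.2]
grip_width: 0.0645
grasp_force: 6.1
```

The fingers wedged to 64.5 mm and now press the plate against the tines with about 7 N. I'll lift along the arc about the deck's gully edge.

Call:
jog_arm(plan=[[[0.0,0,-0.0025],0],[[0.0005,0,-0.005],0],[[0.0005,0,-0.0075],0],[[0.001,0,-0.01],0],[[0.002,0,-0.015],0],[[0.0035,0,-0.02],0],[[0.0035,0,-0.02],0]])

```text
clock: 7.6
tcp_pos: [0.5845, -0.1463, 0.0682]
ee_rot: [3.14, 0.006, 1.439]
force: [-0.8, -9.0, 1.0]
grip_width: 0.064
grasp_force: 5.5
```

```bash
python3 - <<'E'
from h import *
from cell import robot
go(-96.5,-62,47.5)
s=robot.snapshot("side"); w=robot.snapshot("wrist")
o=np.zeros((480,800,3),np.uint8); o[:,:400]=w["color"][:,150:550]; o[:400,400:]=cv2.resize(s["color"][190:300,310:420],(400,400),interpolation=cv2.INTER_CUBIC)
cv2.imwrite("pics/w4.png",o)
E
```

```text
rack [-95.8 -62.8] 68.2 yaw 1.439 w 64.0 F [-0.8 -9.   1. ] t 7.6
shift [-0.0006 -0.0008  0.0207] turn -0.003
```

View pics/w4.png

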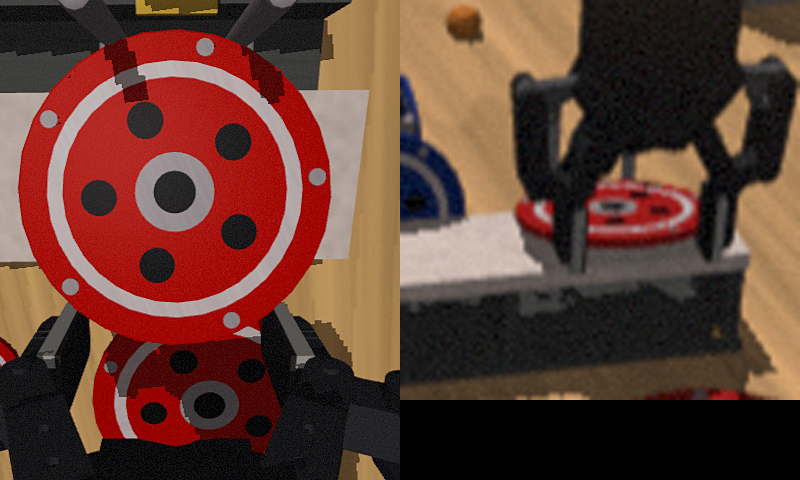

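The plate is tilting with the grip, its outer rim raised above the deck. I'll continue along the arc.

Call:
jog_arm(plan=[[[0.001,0,-0.0025],0],[[0.002,0,-0.005],0],[[0.003,0,-0.007],0],[[0.004,0,-0.0095],0],[[0.0065,0,-0.014],0],[[0.009,0,-0.0185],0],[[0.012,0,-0.0225],0],[[0.0155,0,-0.0265],0]])

```text
clock: 8.5
tcp_pos: [0.5867, -0.1301, 0.0948]
ee_rot: [3.14, 0.003, 1.436]
force: [0.3, -1.5, 1.0]
grip_width: 0.0642
grasp_force: 0.3
```

```bash
cat > tilt.py <<'E'
from h import *; from cell import robot
go(-96.5,-62,47.5)
st=robot.state(); w=robot.snapshot("wrist")
m=redmask(w["color"]); g=cv2.cvtColor(w["color"],cv2.COLOR_BGR2GRAY)
for th in range(0,91,10):
    t=np.radians(th); d=max(0,min(33,(14-6*np.sin(t))/max(np.cos(t),.05)-14))
    P=lambda q:proj(w,np.r_[r2w(-14-q*np.cos(t)+6*np.sin(t),-62),.06+q*np.sin(t)/1e3+.006*np.cos(t)],st)
    print(th,"far",P(33-d-52).round(),"hub",P(33-d).round(),"near",P(33-d+52).round())
u=int(P(0)[0]); c=m[:,u]>0; e=np.flatnonzero(np.diff(c.astype(int))); print("col",u,e+1,g[::20,u])
E
python3 tilt.py
```

```text
rack [-79.4 -62.9] 94.8 yaw 1.436 w 64.2 F [ 0.3 -1.5  1. ] t 8.5
shift [-0.0169 -0.0009  0.0473] turn -0.006
0 far [325.  88.] hub [326. 216.] near [326. 324.]
10 far [325.  86.] hub [326. 216.] near [326. 336.]
20 far [325.  86.] hub [326. 213.] near [327. 344.]
30 far [325.  88.] hub [326. 208.] near [327. 346.]
40 far [325.  91.] hub [326. 199.] near [327. 340.]
50 far [325.  94.] hub [326. 187.] near [327. 323.]
60 far [325.  96.] hub [326. 168.] near [327. 286.]
70 far [325.  99.] hub [326. 146.] near [326. 230.]
80 far [325. 101.] hub [325. 122.] near [326. 158.]
90 far [325. 119.] hub [325. 122.] near [326. 126.]
col 325 [ 91 108 119 167 228 292 308 351 369 446] [149 151 158  82  31  50  50  51  51  92   2 139  50  36  51 178  52  34
   6  57  49  50  49  27]
```

Tilt is about 40°: the far rim is at row 91 and the hub near row 198, matching the prediction. Continuing.

Call:
jog_arm(plan=[[[0.003,0,-0.002],0],[[0.005,0,-0.0035],0],[[0.0075,0,-0.0055],0],[[0.01,0,-0.007],0],[[0.012,0,-0.0085],0],[[0.014,0,-0.01],0],[[0.0165,0,-0.0115],0],[[0.0185,0,-0.0125],0]])

```text
clock: 9.35
tcp_pos: [0.5885, -0.1066, 0.106]
ee_rot: [-3.141, -0.001, 1.441]
force: [0.6, -0.3, -0.2]
grip_width: 0.0639
grasp_force: 0.1
```

```bash
python3 tilt.py
```

```text
rack [-56.  -61.6] 106.0 yaw 1.441 w 63.9 F [ 0.6 -0.3 -0.2] t 9.3
shift [-0.0406  0.0004  0.0585] turn -0.0
0 far [329. 147.] hub [329. 259.] near [329. 354.]
10 far [329. 144.] hub [329. 260.] near [329. 368.]
20 far [329. 143.] hub [329. 259.] near [329. 377.]
30 far [329. 144.] hub [329. 255.] near [329. 382.]
40 far [329. 146.] hub [329. 249.] near [330. 380.]
50 far [329. 148.] hub [330. 239.] near [330. 368.]
60 far [329. 148.] hub [330. 223.] near [331. 339.]
70 far [329. 148.] hub [330. 202.] near [331. 292.]
80 far [328. 146.] hub [329. 175.] near [330. 224.]
90 far [328. 161.] hub [329. 174.] near [330. 197.]
col 329 [148 158 165 196 239 259 262 288 301 351 361 371 390 446] [162 161 160 163 109 170 167  30 168  72 131  22  49  33  51 108  57  42
  64  29  57  54  52  20]
```

Call:
jog_arm(plan=[[[0.002,0,0.0],0],[[0.004,0,0.0],0],[[0.006,0,0.0],0],[[0.008,0,0.0],0],[[0.01,0,0.0],0],[[0.012,0,0.001],0],[[0.013,0,0.001],0]])

```text
clock: 10.1
tcp_pos: [0.5904, -0.094, 0.1051]
ee_rot: [-3.141, -0.0, 1.441]
force: [-0.2, -0.7, -0.1]
grip_width: 0.0643
grasp_force: 0.0
```

```bash
python3 tilt.py
```

```text
rack [-43.2 -61.9] 105.1 yaw 1.441 w 64.3 F [-0.2 -0.7 -0.1] t 10.1
shift [-0.0533  0.0001  0.0576] turn -0.0
0 far [329. 176.] hub [328. 284.] near [328. 377.]
10 far [328. 173.] hub [328. 286.] near [328. 391.]
20 far [328. 172.] hub [328. 286.] near [328. 403.]
30 far [328. 172.] hub [329. 283.] near [329. 410.]
40 far [328. 173.] hub [329. 278.] near [329. 410.]
50 far [328. 174.] hub [329. 269.] near [329. 401.]
60 far [328. 174.] hub [329. 254.] near [330. 375.]
70 far [328. 173.] hub [329. 233.] near [330. 330.]
80 far [328. 169.] hub [328. 203.] near [329. 259.]
90 far [328. 183.] hub [328. 202.] near [329. 234.]
col 328 [169 173 176 189 207 214 218 228 235 260 345 368 378 389 406 446] [139 144 145 146 141 135 114  75  35  44   2  36  34  94 173 176 172  78
  24  51  17  48  48  11]
```

```bash
cat > v.py <<'E'
import sys; from h import *; from cell import robot
s=robot.snapshot("side"); w=robot.snapshot("wrist"); c=robot.snapshot("scene")
o=np.zeros((600,800,3),np.uint8); o[:480,:400]=w["color"][:,130:530]
o[:300,400:]=cv2.resize(s["color"][190:280,310:430],(400,300),interpolation=cv2.INTER_CUBIC)
o[300:,400:]=cv2.resize(c["color"][200:290,220:340],(400,300),interpolation=cv2.INTER_CUBIC)
cv2.imwrite(sys.argv[1],o)
E
python3 v.py pics/w5.png
```

```text
(no output)
```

View pics/w5.png

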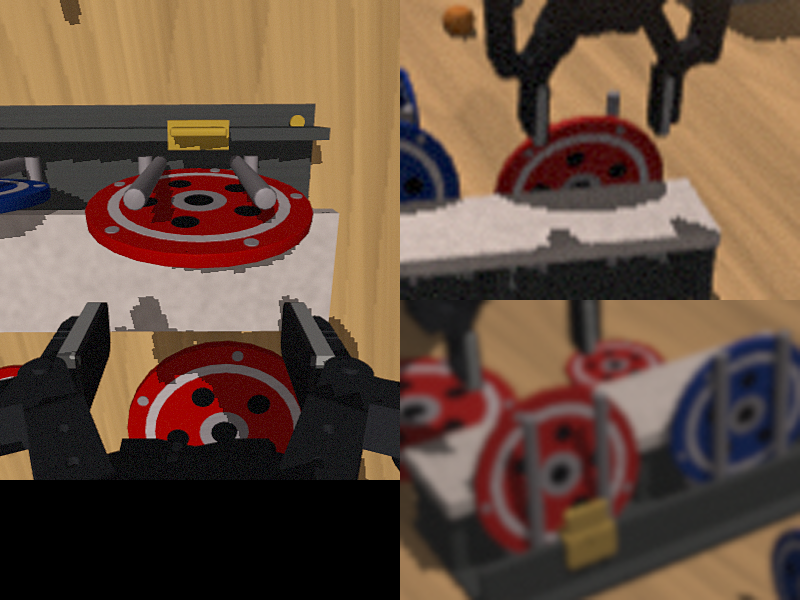

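The plate has dropped into the marked bay's gully (wrist crop hub at (199,200)), but it leans back on the deck edge. I'll shut the fingers and nudge its top forward onto the tines.

Call:
jog_arm(plan=[[[-0.004,0,0.0],0],[[-0.004,0,0.0],0],[[-0.004,0,0.0],0],[[-0.004,0,0.0],0],[[-0.004,0,0.0],0],[[-0.004,0,0.002],0],[[-0.004,0,0.004],0],[[-0.004,0,0.006],0]], hand=-1)

```text
clock: 11.1
tcp_pos: [0.5899, -0.0984, 0.099]
ee_rot: [-3.141, -0.0, 1.441]
force: [-0.1, 0.7, -0.2]
grip_width: -0.0
grasp_force: 0.0
```

Call:
jog_arm(plan=[[[0.006,0,0.0],0],[[0.01,0,0.0],0],[[0.014,0,0.0],0],[[0.017,0,0.0],0],[[0.02,0,0.0],0],[[0.023,0,0.0],0],[[0.025,0,0.0],0],[[0.025,0,0.0],0]])

```text
clock: 11.9
tcp_pos: [0.5933, -0.0731, 0.0993]
ee_rot: [3.142, -0.0, 1.441]
force: [0.5, 0.0, 0.7]
grip_width: -0.0003
grasp_force: 0.0
```

```bash
python3 tilt.py
```

```text
rack [-22.1 -62.1] 99.3 yaw 1.441 w -0.3 F [0.5 0.  0.7] t 11.9
shift [-0.0744 -0.0001  0.0518] turn -0.0
0 far [328. 226.] hub [328. 330.] near [328. 419.]
10 far [328. 222.] hub [328. 333.] near [328. 436.]
20 far [328. 220.] hub [328. 334.] near [328. 451.]
30 far [328. 219.] hub [328. 333.] near [328. 462.]
40 far [328. 219.] hub [328. 329.] near [328. 467.]
50 far [328. 220.] hub [328. 321.] near [329. 463.]
60 far [328. 218.] hub [328. 307.] near [329. 441.]
70 far [328. 216.] hub [328. 285.] near [329. 398.]
80 far [327. 207.] hub [328. 250.] near [329. 321.]
90 far [327. 221.] hub [328. 249.] near [329. 297.]
col 327 [207 211 214 227 246 254 259 269 276 303 410 420 437 446] [140 141 139 144 146 143 140 137  63 141  35  42   9  34  36  48  18  21
  44  18  14  16  51  20]
```

Call:
jog_arm(plan=[[[0.0015,0,0.0],0],[[0.003,0,0.0],0],[[0.0045,0,0.0],0],[[0.006,0,0.0],0],[[0.007,0,0.0],0],[[0.008,0,0.0],0],[[0.008,0,0.0],0]])

```text
clock: 12.65
tcp_pos: [0.5941, -0.0675, 0.0993]
ee_rot: [-3.141, 0.002, 1.44]
force: [-0.4, -4.0, 0.1]
grip_width: 0.0003
grasp_force: 1.9
```

```bash
python3 tilt.py | grep -v "^[0-7]"
```

```text
rack [-16.5 -62.1] 99.3 yaw 1.44 w 0.3 F [-0.4 -4.   0.1] t 12.7
shift [-0.0799  0.0001  0.052 ] turn -0.002
80 far [327. 216.] hub [328. 261.] near [329. 336.]
90 far [327. 230.] hub [328. 260.] near [329. 312.]
col 327 [217 220 223 235 252 258 263 272 278 304 416 427 442 446] [141 135 142 141 144 146 144 140  67 139  63  67   0   8  39  47  30  14
  27  15  22  46   2  20]
```

It rests on the tines: TCP x = -16.5 with 4 N. Next I'll back off and go up.

Call:
jog_arm(plan=[[[-0.004,0,0.0],0],[[-0.01,0,0.0],0],[[-0.025,0,0.0],0],[[-0.045,0,0.0],0],[[-0.055,0,-0.03],0],[[-0.06,0,-0.07],0],[[-0.06,0,-0.1],0],[[-0.06,0,-0.1],0]])

```text
clock: 13.5
tcp_pos: [0.5904, -0.1267, 0.2051]
ee_rot: [3.13, 0.001, 1.439]
force: [0.7, -0.0, -0.1]
grip_width: -0.0
grasp_force: 0.0
```

```bash
python3 v.py pics/w6.png; python3 tilt.py | grep -v "^[0-7]"
```

```text
rack [-75.2 -61.4] 198.6 yaw 1.44 w 0.3 F [ 0.2 -0.6 -0.4] t 13.7
shift [-0.0213  0.0008  0.1511] turn -0.001
80 far [328. 111.] hub [328. 125.] near [329. 145.]
90 far [328. 123.] hub [328. 125.] near [329. 128.]
col 328 [112 124 256 273 281 290] [131 128 125 127  67  28  46  82 152 161 163 160 136  44 107   7   2  18
  37  21  12 131  68  10]
```

View pics/w6.png

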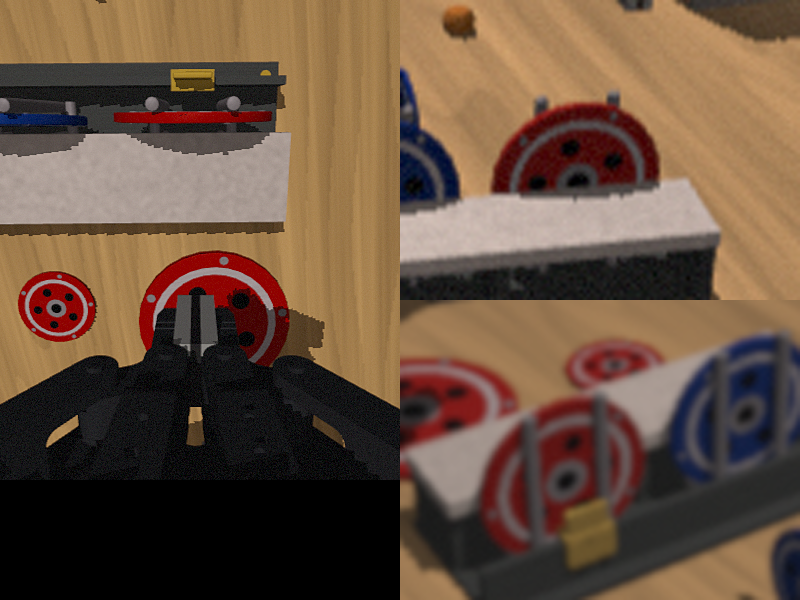

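The red plate stands against both tines, centred between them: strip 114–272 in the wrist crop, tines at 152 and 233. It looks like the blue one. I'll check its height by the hubs and tops against the blue plate before handing in.

```bash
python3 - <<'E'
from h import *; from cell import robot
c=robot.snapshot("scene"); d=robot.snapshot("side")
for y in(-62,62): print(y,"scene hub",proj(c,np.r_[r2w(-1,y),.059]).round(1),"side top",proj(d,np.r_[r2w(-4,y),.111]).round(1))
m=redmask(d["color"]); print("side red top", [ (u,np.flatnonzero(m[190:260,u])[:1]+190) for u in (358,362,364,366,370)])
hb=cv2.cvtColor(d["color"],cv2.COLOR_BGR2HSV); b=((hb[...,0]>105)&(hb[...,0]<130)&(hb[...,1]>120)); print("side blue top",[(u,np.flatnonzero(b[220:260,u])[:1]+220) for u in(298,302,306)])
E
```

```text
-62 scene hub [269.4 252.8] side top [362.6 220.4]
62 scene hub [323.9 233.5] side top [300.  225.1]
side red top [(358, array([222])), (362, array([221])), (364, array([221])), (366, array([221])), (370, array([221]))]
side blue top [(298, array([227])), (302, array([226])), (306, array([226]))]
```

The red plate's top is at row 221 (220.4 expected). The blue plate's is at 226 (225.1 expected), so both are fully down.

```bash
python3 -c "
from cell import robot
print(robot.job_done())"
```

```text
the job is handed in; nothing more can be done
None
```

The red plate stands upright in the brass-clip bay, fully down against the tines and let go, the blue plate still stands in its bay, and the job was handed in at about 14 s of the 51 s allowed.

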